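# Cracked oval through the self-closing wicket

## Task

The pale pink glass oval on the wooden deck is cracked: without picking it up or squeezing it, get it into the cullet chute behind the little brass wicket. Push the spring-closed wicket open with one finger and, while that finger keeps it open, push the oval through with the other finger so that it drops down the chute; the glass itself must not bear against the wicket. Then come away so that the wicket springs shut behind it, and leave everything else on the bench where it is.

Things in the scene. Friction and masses are not known exactly. Their poses are not given: they have to be found in the camera images.
- chute: Fixed cullet chute with entry deck, 360 x 132 mm. Origin: on the bench under the middle of the closed wicket. x axis points the way the glass goes in, y to the left of that, z up. From x = -170 to +6 mm a flat wooden deck, top 44 mm above the bench, with side rails 16 mm high, inner faces at y = -56 and +56. Open above; brass door posts at y = -61 and +61, 90 mm high
- tray_floor (a point): Middle of the chute's tray floor, at chute x = 108 mm, 8 mm above the bench; axes as the chute's. At chute x = +6 mm the deck ends and a 45 degree steel slope falls to this floor, 112 mm wide inside, which ends at chute x = 172 mm. Green tray walls 62 mm above the bench, open above
- doorway (a point): Middle of the doorway: deck-top level (44 mm above the bench), under the middle of the closed wicket; axes as the chute's
- wicket (a joint): Self-closing brass wicket (flap): 4 mm plate across the doorway, 47 to 87 mm above the bench, on an upright hinge at chute x = 0, y = -53 mm; closed, its free edge is at y = +50 mm. Angle in rad: 0 closed, to 1.5 as the free edge swings towards chute +x; it opens only that way. A spring shuts it within about a second: 0.12 N m closed, 0.18 N m at 1 rad
- wicket_free_edge (a point): Middle of the wicket's free upright edge, 103 mm from the hinge axis, 69 mm above the bench
- oval_center (a point): Centre of the pale pink, cracked glass oval: an elliptical slab 44 mm by 60 mm, 12 mm thick, 60 g, lying flat on the deck in front of the wicket. Its own x axis is the 44 mm one, y the 60 mm one
- cork_block: Bystander beside the chute: waxed cork sanding block, 100 x 55 x 36 mm; origin under its centre
- lead_bender: Bystander beside the chute: cast brass lead bender, a grooved wheel 48 mm across with a short arm, 110 mm long, 34 mm high; origin under its middle
- copper_tip: Bystander beside the chute: copper soldering tip, 66 mm long, 14 mm high; origin under its shank
- green_oval: Bystander beside the chute, on the bench: a sound green glass oval, 44 x 60 x 12 mm; origin under its centre
- flux_jar: Bystander at the left of the bench: amber jar, 60 mm across, 70 mm high; origin under its centre
- flux_brush: Bystander at the right of the bench: flux brush lying flat
Things that resemble listed ones, but are neither listed nor needed, are in the scene too. Of the things that look like the part that bears oval_center, the largest one is meant.

How it is judged:
By the outcome, as a careful person would: the job done as asked, in the order asked, and still so for the second after the job is handed in, with the robot touching nothing.
It also fails if it takes over 38 s, if anything falls off the work surface, if the arm or the gripper's body presses on something with over 40 N, if the wrist force passes 120 N, or if a joint passes its speed limit or range.

## Robot

A 6-joint arm with a two-finger parallel gripper is mounted at the origin on the work surface. World frame = base frame: x ahead of the robot, y to its left, z up, the work surface at z = 0. Lengths are in m, angles in rad, forces in N, time in s.
With the tool pointing down it reaches from about 0.4 to 0.925 m from the base axis. Payload 12.5 kg.
Tool frame: the origin (TCP) lies on the centre line of the jaws, within the pads' length; the fingertips stand 19 mm ahead of it and the grasp point (between the pads) is the TCP; x points along the fingers, z is the direction in which the jaws open and shut, and the axes are right-handed (so a half turn about x gives the same grasp; the last joint's range is limited). The gripper opens to 95 mm and grips with 3 to 60 N. Pads are 20 mm wide; open, the fingers measure 119 mm over their backs; the gripper's body (75 mm by 180 mm) begins 59 mm behind the grasp point.
Start: joints at [1.077, 0.491, 1.559, -0, 1.092, -0.106], TCP at [0.236, 0.579, 0.234] pointing down, gripper open.
Joint ranges: [-3.1, 3.1], [-0.84, 2.19], [0.05, 2.79], [-1.13, 4.28], [0.06, 2.93], [-2.69, 2.69]. Speed limits (rad/s): [2.22, 2.22, 2.79, 3.14, 3.14, 3.14].

## Interface

Orientations are given as [roll, pitch, yaw] about the fixed x, y, z axes, in that order (R = Rz(yaw) Ry(pitch) Rx(roll)).
In Python, from cell import ctrl, read_camera, ticket gives the robot as it stands.
- The arm moves only by the shell command python3 -m jog 'ROWS'. ROWS is JSON, one flat list of numbers, 7 for each row, row after row: the finger opening in m, from 0 to 0.0951, then the shift along the tool's x, y, z in m, then the turn, a rotation vector about the tool's x, y, z in rad. In form: [gripper, tx, ty, tz, rx, ry, rz, gripper, tx, ty, tz, rx, ry, rz, ...]. A call has exactly 10 rows; each row shifts and turns the commanded pose from where the row before left it, along the tool's axes as they then stand; what a row does not reach is not made up. A row lasts 1/12 s, in which the tool goes at most 41.7 mm and 7.16 degrees, less where a joint would pass 70% of its speed; a pose out of reach is approached as far as the arm can. A call with a gripper value outside its range is refused whole. The fingers move at their own pace and stop on an object; the grip force is fixed at half the most. Time passes only in rows, so rows that do not move let the fingers close, or fill a call up. It gives the time, the measured TCP pose, the force and the opening at its end, in the units of the state.
- ctrl.observe(): the state, without advancing time (a new reading comes with each control period).
- read_camera(name): name is "side" or "top" or "wrist"; returns a dict with "img" (480x640x3 uint8, red, green, blue), "fx", "fy", "cx", "cy" (pixels), "world_to_cam" (4x4, takes a point from world to camera coordinates); the wrist camera has in their place "hand_eye" (4x4, takes a point from camera to tool coordinates, whose origin is the TCP and whose axes are the tool frame's). Camera axes: x right, y down, z forward; pixel columns grow to the right and rows downward; lengths in m; the calibration is good to about 2 mm. A picture is of the moment at which its call begins: read the wrist's pose just before it. There is no depth.
- ticket.close_job(): hands the job in, once; it reports no verdict.
The state is a dict: "clock": time; "joints": joint angles; "qvel": joint speeds; "effort": joint torques, N m; "tcp_pos": TCP position; "eef_rot": TCP orientation; "ft_force": force on the tool from outside, world axes, zero at the start; "torque": the same for the moment, N m; "gripper_width": finger opening in m.
Only numpy, scipy, OpenCV 4.12 (cv2) and the standard library are available. Lean on these libraries where they do the work, as an engineer would, in place of code of your own. Each camera call takes 0.05 s, during which the arm holds its last target.

## Working session

There is one attempt and no reset: what is moved stays moved. The work goes in short steps, Python scripts to look and compute and a shell command to move; the robot and the scene stay as the last step left them, time stands still between calls to the robot, and variables do not carry over. Pictures are saved under pics/ and viewed, and the job is handed in when it is done.

```bash
ls; mkdir -p pics
python3 - <<'E'
from cell import ctrl, read_camera
import cv2
s=ctrl.observe();print(s)
for n in ["side","top","wrist"]:
    c=read_camera(n);cv2.imwrite(f"pics/{n}0.png",c["img"][:,:,::-1])
    print(n,c["fx"],c["fy"],c["cx"],c["cy"],c.get("world_to_cam",c.get("hand_eye")))
E
```

```text
pics
{'clock': 0.0, 'joints': array([ 1.07739319e+00,  4.91546730e-01,  1.55948860e+00,  2.23989537e-06,
        1.09168768e+00, -1.05618898e-01]), 'qvel': array([ 0.00019325, -0.00095897,  0.00216504,  0.00105762, -0.0016439 ,
       -0.00075688]), 'effort': array([-1.90849998e-03, -6.12639213e+01, -2.58175832e+01,  6.91884826e-02,
        4.82149317e-02, -1.60582217e-04]), 'tcp_pos': array([0.23621192, 0.5783859 , 0.23305622]), 'eef_rot': array([ 3.03421632,  1.56966597, -2.06595793]), 'ft_force': array([-0.06955462, -0.05831383,  0.32343319]), 'torque': array([0.02810083, 0.05058062, 0.00340367]), 'gripper_width': 0.09521244207866526}
side 491.94393664180586 491.94393664180586 327.3592614050143 236.3909953869439 [[ 0.98044827 -0.19617196  0.01541918 -0.57845658]
 [-0.08822523 -0.50827509 -0.85666373  0.13005178]
 [ 0.17589059  0.83855411 -0.51564475  1.07112005]
 [ 0.          0.          0.          1.        ]]
top 606.9416441833589 606.9416441833589 320.0192813935293 246.1491518898901 [[ 0.02092437 -0.99967651  0.01445873 -0.00354334]
 [-0.99335483 -0.02242477 -0.11288624  0.57508578]
 [ 0.11317396 -0.01200057 -0.99350271  1.5061773 ]
 [ 0.          0.          0.          1.        ]]
wrist 343.32282408795203 343.32282408795203 321.74805456611034 237.02710614315262 [[-3.36539128e-04 -2.45277738e-01  9.69452793e-01 -1.51650833e-01]
 [ 4.78114836e-04 -9.69452777e-01 -2.45277568e-01  6.76971537e-02]
 [ 9.99999829e-01  3.80964264e-04  4.43529717e-04  9.93997417e-04]
 [ 0.00000000e+00  0.00000000e+00  0.00000000e+00  1.00000000e+00]]
```

View pics/top0.png

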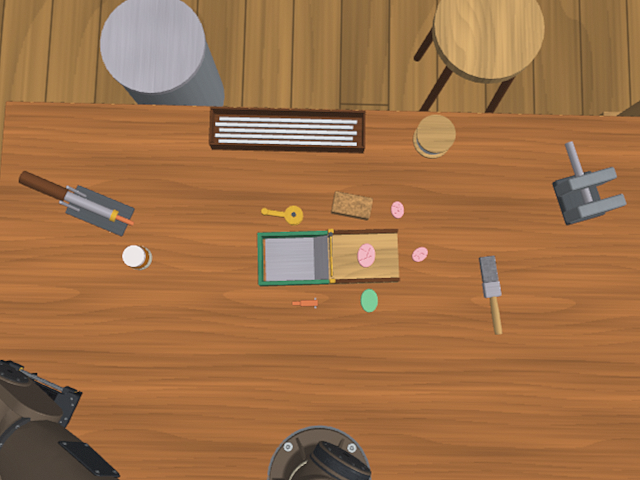

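View pics/side0.png

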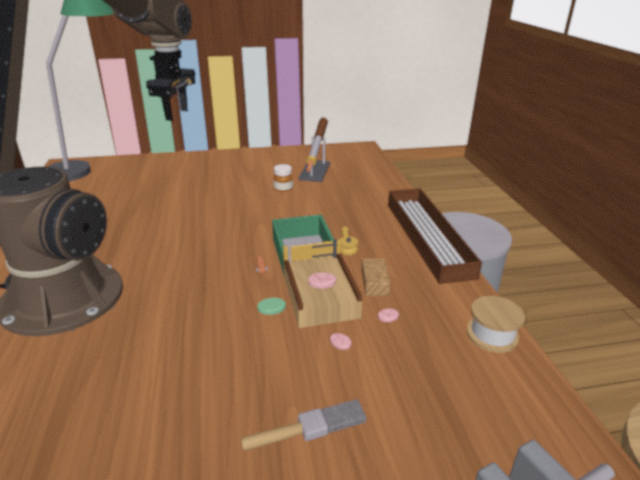

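View pics/wrist0.png

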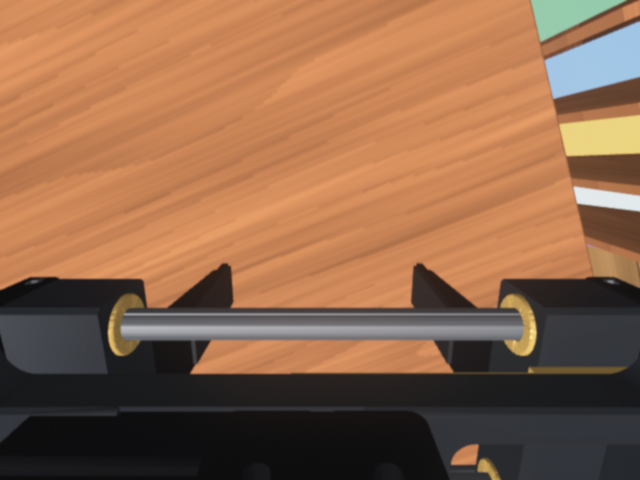

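Top view candidates: pink ovals at (367,255) on the deck, which is the largest; (398,210) on the bench; and (420,254) on the bench. The green one is at (369,300). I choose (367,255) and will check it in a close crop.

```bash
cat > h.py <<'E'
import numpy as np,cv2
from cell import ctrl, read_camera
def ray(c,u,v):
    W=c["world_to_cam"];R=W[:3,:3];t=W[:3,3]
    d=R.T@np.array([(u-c["cx"])/c["fx"],(v-c["cy"])/c["fy"],1]);return -R.T@t,d
def onz(c,u,v,z):
    o,d=ray(c,u,v);return o+d*(z-o[2])/d[2]
def proj(c,p):
    q=c["world_to_cam"][:3,:3]@np.asarray(p)+c["world_to_cam"][:3,3];return c["cx"]+c["fx"]*q[0]/q[2],c["cy"]+c["fy"]*q[1]/q[2]
E
python3 - <<'E'
from h import *
t=read_camera("top");im=t["img"][:,:,::-1]
cv2.imwrite("pics/topcrop.png",cv2.resize(im[180:330,240:440],None,fx=4,fy=4,interpolation=cv2.INTER_CUBIC))
s=read_camera("side");sm=s["img"][:,:,::-1]
cv2.imwrite("pics/sidecrop.png",cv2.resize(sm[200:350,240:440],None,fx=4,fy=4,interpolation=cv2.INTER_CUBIC))
for n,c,z in(("top",t,.056),("side",s,.056)):
    hsv=cv2.cvtColor(c["img"],cv2.COLOR_RGB2HSV)
    m=(((hsv[...,0]>165)|(hsv[...,0]<5))&(hsv[...,1]>40)&(hsv[...,1]<130)&(hsv[...,2]>190)).astype(np.uint8)
    m=cv2.morphologyEx(m,cv2.MORPH_CLOSE,np.ones((3,3)))
    k,l,st,ce=cv2.connectedComponentsWithStats(m)
    for i in range(1,k):
        if st[i,4]>60:
            cs=cv2.findContours((l==i).astype(np.uint8),0,1)[0][0]
            e=cv2.fitEllipse(cs);print(n,st[i,4],e,onz(c,*e[0],z))
            print([np.round(onz(c,*p,z)[:2],4).tolist() for p in cv2.boxPoints(e)])
E
```

```text
top 171 ((397.1737365722656, 209.10479736328125), (11.964244842529297, 16.18228530883789), 169.07183837890625) [ 0.67062555 -0.1830807   0.056     ]
[[0.6941, -0.1939], [0.6537, -0.2019], [0.6472, -0.1723], [0.6876, -0.1643]]
top 318 ((365.97015380859375, 254.9316864013672), (16.499570846557617, 22.47573471069336), 4.458121299743652) [ 0.55289857 -0.10585124  0.056     ]
[[0.526, -0.0835], [0.5822, -0.0871], [0.5799, -0.1283], [0.5237, -0.1245]]
top 172 ((419.559814453125, 253.8538360595703), (12.383407592773438, 15.812012672424316), 51.51859664916992) [ 0.55860226 -0.23985686  0.056     ]
[[0.5579, -0.2147], [0.5833, -0.2457], [0.5593, -0.265], [0.534, -0.2341]]
side 2310 ((119.34121704101562, 104.84805297851562), (25.565710067749023, 129.240234375), 169.78172302246094) [-0.0623277   1.27912431  0.056     ]
[[-0.3049, 2.9438], [0.1149, 0.5754], [0.0438, 0.5511], [-0.4406, 2.7808]]
side 334 ((321.7464599609375, 280.07855224609375), (14.561605453491211, 26.706649780273438), 88.87409210205078) [ 0.55364937 -0.11664268  0.056     ]
[[0.5297, -0.0864], [0.587, -0.0945], [0.5766, -0.1457], [0.5218, -0.1378]]
side 201 ((387.9400634765625, 314.79620361328125), (12.348894119262695, 18.576595306396484), 85.181396484375) [ 0.65817382 -0.25010921  0.056     ]
[[0.6441, -0.2312], [0.6814, -0.2331], [0.6718, -0.2685], [0.6358, -0.2665]]
side 235 ((340.6148376464844, 340.8913879394531), (13.34615707397461, 20.25901222229004), 113.90105438232422) [ 0.55257859 -0.30407166  0.056     ]
[[0.5466, -0.2756], [0.575, -0.3029], [0.5583, -0.3312], [0.5304, -0.3052]]
```

View pics/topcrop.png

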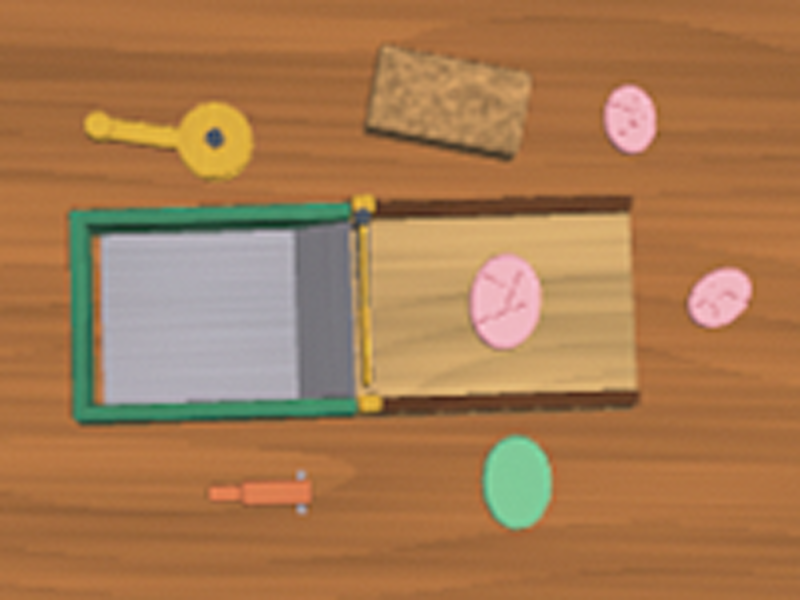

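View pics/sidecrop.png

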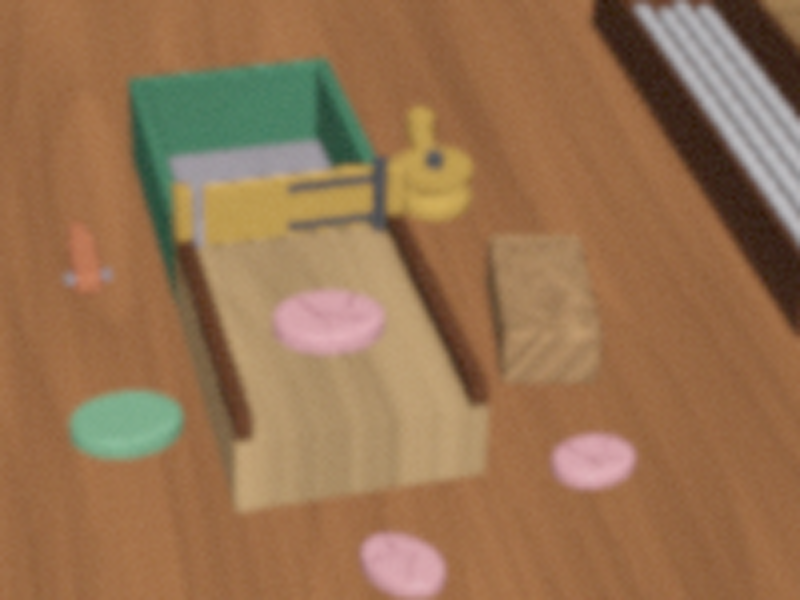

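Run:
```python
from h import *
t=read_camera("top")
s=read_camera("side")
f=lambda x,y:(240+(x-1.5)/4,180+(y-1.5)/4)
P={}
for n,(x,y,z) in dict(postfar=(364,203,.09),postnear=(370,402,.09),railfar=(631,204,.06),railnear=(638,399,.06),trayfar=(70,213,.062),traynear=(77,421,.062),deckR1=(632,213,.044),wkfar=(364,222,.087),wknear=(367,386,.087)).items():
    P[n]=onz(t,*f(x,y),z);print(n,P[n].round(4))
a=P["postnear"]-P["postfar"];print(np.linalg.norm(a[:2]))
b=(P["railfar"]+P["railnear"])/2-(P["trayfar"]+P["traynear"])/2;print("len",np.linalg.norm(b[:2]))
print("yaw by posts",np.degrees(np.arctan2(a[1],a[0]))-90,"by length",np.degrees(np.arctan2(-b[1],-b[0])))
g=lambda x,y:(240+(x-1.5)/4,200+(y-1.5)/4)
for n,(x,y,z) in dict(postnear_top=(183,186,.09),wk_free_top=(205,186,.087),wk_free_bot=(204,243,.047),railnear_end=(243,432,.06),railfar_end=(479,398,.06),deck_low_near=(238,510,0),deck_low_far=(486,470,0)).items():
    print("side",n,onz(s,*g(x,y),z).round(4))
```

```text
postfar [ 0.6079 -0.0155  0.09  ]
postnear [ 0.4862 -0.0214  0.09  ]
railfar [ 0.6154 -0.1834  0.06  ]
railnear [ 0.4934 -0.1885  0.06  ]
trayfar [0.6014 0.1665 0.062 ]
traynear [0.4722 0.158  0.062 ]
deckR1 [ 0.6119 -0.1863  0.044 ]
wkfar [ 0.5966 -0.0158  0.087 ]
wknear [ 0.4961 -0.0195  0.087 ]
0.12183797911000113
len 0.3486667238426018
yaw by posts -267.20229337885087 by length 92.89270613281992
side postnear_top [ 0.4889 -0.0232  0.09  ]
side wk_free_top [ 0.5015 -0.0205  0.087 ]
side wk_free_bot [ 0.5004 -0.0176  0.047 ]
side railnear_end [ 0.4948 -0.2036  0.06  ]
side railfar_end [ 0.6146 -0.1983  0.06  ]
side deck_low_near [ 0.4933 -0.1916  0.    ]
side deck_low_far [ 0.625  -0.1841  0.    ]
```

The crop shows the large cracked pink oval on the deck at full-image (366,255). The wicket hinge is on the far side (+x world). The two smaller pink ovals lie on the bench. My plan is to straddle the oval with finger A ahead, yawed about 10° towards the hinge, and finger B behind, then drive along chute +x.

```bash
cat >> h.py <<'E'
from scipy.spatial.transform import Rotation as Ro
O=np.array([.5475,-.0170]);YAW=np.radians(92.8)
U=np.array([np.cos(YAW),np.sin(YAW)]);V=np.array([-U[1],U[0]])
def c2w(x,y): return O+U*x+V*y
def w2c(p): d=np.asarray(p)[:2]-O; return np.array([d@U,d@V])
def Rt():
    return Ro.from_euler('xyz',ctrl.observe()["eef_rot"]).as_matrix()
def rep(target=None,yawz=None):
    s=ctrl.observe();R=Rt();p=s["tcp_pos"]
    print("t",s["clock"],"tcp",p.round(4),"chute",(w2c(p)*1e3).round(1),"F",s["ft_force"].round(1),"w",round(s["gripper_width"],4),"j6",round(s["joints"][5],2))
    print("R\n",R.round(3),"zyaw",np.degrees(np.arctan2(R[1,2],R[0,2])).round(2))
    if yawz is not None:
        zz=np.array([np.cos(yawz),np.sin(yawz),0]);xx=np.array([0,0,-1.]);T=np.c_[xx,np.cross(zz,xx),zz]
        print("rotvec tool",Ro.from_matrix(R.T@T).as_rotvec().round(4))
    if target is not None: print("shift tool",(R.T@(np.array(target)-p)).round(4), "target",np.round(target,4))
E
python3 - <<'E'
from h import *
b=np.radians(10)
ov=w2c([.5530,-.1065])*1e3;print("oval",ov)
B=np.array([ov[0]-22-4,ov[1]])/1e3
tc=B+.0425*np.array([np.cos(b),-np.sin(b)])
print("tcp chute",tc)
rep([*c2w(*tc),.16],YAW-b)
rep(None,YAW-b+np.pi)
E
```

```text
oval [-89.66182303  -1.12137936]
tcp chute [-0.07380749 -0.00850143]
t 0.35 tcp [0.2363 0.5786 0.2335] chute [610.1 281.7] F [-0.8 -0.  -0.4] w 0.095 j6 -0.11
R
 [[-0.    -0.926  0.378]
 [-0.     0.378  0.926]
 [-1.    -0.    -0.   ]] zyaw 67.78
rotvec tool [-2.621e-01 -2.000e-04 -0.000e+00]
shift tool [ 0.0736 -0.5522 -0.4969] target [ 0.5596 -0.0903  0.16  ]
t 0.35 tcp [0.2363 0.5786 0.2335] chute [610.1 281.7] F [-0.8 -0.  -0.4] w 0.095 j6 -0.11
R
 [[-0.    -0.926  0.378]
 [-0.     0.378  0.926]
 [-1.    -0.    -0.   ]] zyaw 67.78
rotvec tool [ 2.8795e+00 -0.0000e+00  3.0000e-04]
```

```bash
python3 -m jog '[0.085,0,-0.014,-0.0125,0,0,0, 0.085,0,-0.028,-0.025,0,0,0, 0.085,0,-0.028,-0.025,0,0,0, 0.085,0,-0.028,-0.025,0,0,0, 0.085,0,-0.028,-0.025,0,0,0, 0.085,0,-0.028,-0.025,0,0,0, 0.085,0,-0.028,-0.025,0,0,0, 0.085,0,-0.028,-0.025,0,0,0, 0.085,0,-0.028,-0.025,0,0,0, 0.085,0,-0.028,-0.025,0,0,0]'
python3 -m jog '[0.085,0,-0.028,-0.025,0,0,0, 0.085,0,-0.028,-0.025,0,0,0, 0.085,0,-0.028,-0.025,0,0,0, 0.085,0,-0.028,-0.025,0,0,0, 0.085,0,-0.028,-0.025,0,0,0, 0.085,0,-0.028,-0.025,0,0,0, 0.085,0,-0.028,-0.025,0,0,0, 0.085,0,-0.028,-0.025,0,0,0, 0.085,0,-0.028,-0.025,0,0,0, 0.085,0,-0.014,-0.012,0,0,0]'
python3 - <<'E'
from h import *
rep([*c2w(-.0738,-.0085),.16],YAW-np.radians(10))
E
```

```text
clock: 1.18
tcp_pos: [0.3932, 0.2565, 0.2338]
eef_rot: [-0.689, 1.57, 0.494]
ft_force: [0.3, 1.3, -0.3]
gripper_width: 0.0847
clock: 2.02
tcp_pos: [0.5507, -0.0654, 0.2335]
eef_rot: [-1.783, 1.57, -0.602]
ft_force: [-0.5, 0.6, -0.5]
gripper_width: 0.0847
t 2.0167 tcp [ 0.5507 -0.0654  0.2335] chute [-48.5  -0.9] F [-0.5  0.6 -0.5] w 0.0847 j6 -1.42
R
 [[ 0.001 -0.925  0.38 ]
 [-0.001  0.38   0.925]
 [-1.    -0.001 -0.   ]] zyaw 67.67
rotvec tool [-0.264  -0.0003  0.0009]
shift tool [ 0.0736 -0.0176 -0.0197] target [ 0.5596 -0.0903  0.16  ]
```

```bash
python3 -m jog '[0.085,0,-0.009,-0.010,0,0,0, 0.085,0,-0.0086,-0.0097,0,0,0, 0.085,0,0,0,-0.066,0,0, 0.085,0,0,0,-0.066,0,0, 0.085,0,0,0,-0.066,0,0, 0.085,0,0,0,-0.066,0,0, 0.085,0.03,0,0,0,0,0, 0.085,0.03,0,0,0,0,0, 0.085,0.03,0,0,0,0,0, 0.085,0.01,0,0,0,0,0]'
python3 - <<'E'
from h import *
rep([*c2w(-.0738,-.0085),.067],YAW-np.radians(10))
for n in("side","wrist","top"):
    im=read_camera(n)["img"][:,:,::-1]
    if n!="wrist": y,x=(180,220) ; im=cv2.resize(im[y:y+160,x:x+210],None,fx=3.5,fy=3.5,interpolation=cv2.INTER_CUBIC)
    cv2.imwrite(f"pics/{n}1.png",im)
E
```

```text
clock: 2.85
tcp_pos: [0.5566, -0.0857, 0.1305]
eef_rot: [1.395, 1.566, 2.843]
ft_force: [-0.4, 0.8, 0.0]
gripper_width: 0.0852
t 2.85 tcp [ 0.5566 -0.0857  0.1305] chute [-69.   -5.7] F [-0.4  0.8  0. ] w 0.0852 j6 -1.72
R
 [[-0.004 -0.992  0.122]
 [ 0.001  0.122  0.992]
 [-1.     0.005  0.001]] zyaw 82.96
rotvec tool [ 0.0029  0.0008 -0.0046]
shift tool [ 0.0634 -0.0038 -0.0043] target [ 0.5596 -0.0903  0.067 ]
```

View pics/side1.png

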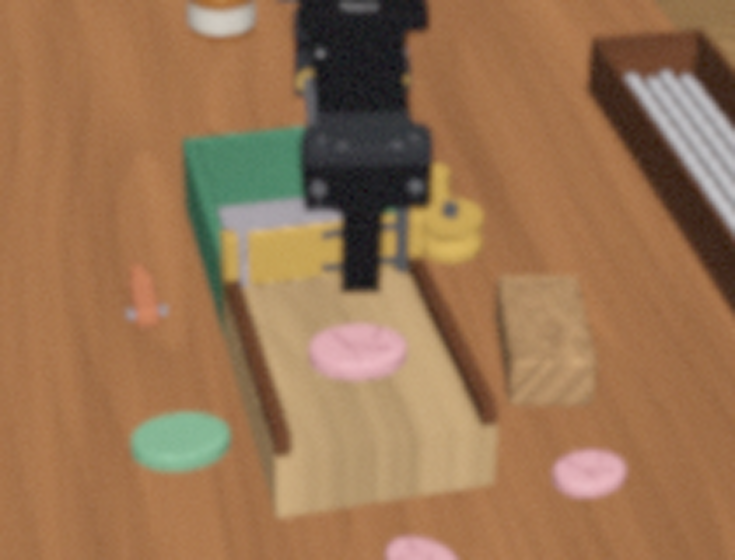

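View pics/wrist1.png

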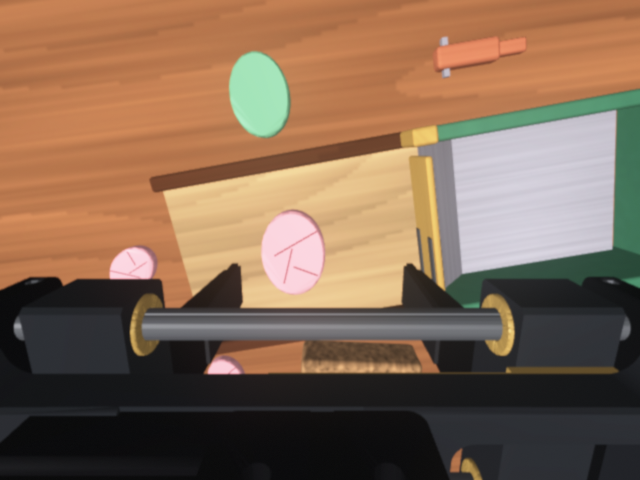

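The wrist view shows the oval at (293,251), the wicket edge at (412,160) to (440,280), and the near post at (428,133). I'll cross-check both with the wrist camera.

```bash
cat >> h.py <<'E'
def wristcam():
    s=ctrl.observe();R=Rt();p=s["tcp_pos"];c=read_camera("wrist");H=np.array(c["hand_eye"])
    T=np.eye(4);T[:3,:3]=R;T[:3,3]=p
    c["world_to_cam"]=np.linalg.inv(T@H);return c
def pink(c):
    hsv=cv2.cvtColor(c["img"],cv2.COLOR_RGB2HSV)
    m=(((hsv[...,0]>165)|(hsv[...,0]<5))&(hsv[...,1]>25)&(hsv[...,1]<130)&(hsv[...,2]>190)).astype(np.uint8)
    m=cv2.morphologyEx(m,cv2.MORPH_CLOSE,np.ones((5,5)))
    k,l,st,ce=cv2.connectedComponentsWithStats(m)
    i=1+np.argmax(st[1:,4]);return cv2.findContours((l==i).astype(np.uint8),0,1)[0][0],st[i]
E
python3 - <<'E'
from h import *
rep()
c=wristcam();cv2.imwrite("pics/wrist2.png",c["img"][:,:,::-1])
k,st=pink(c);print(st)
P=np.array([onz(c,*q[0],.056) for q in k]);C=np.array([w2c(p) for p in P])*1e3
e=cv2.fitEllipse(C.astype(np.float32));print("oval chute mm",e,"x",C[:,0].min(),C[:,0].max(),"y",C[:,1].min(),C[:,1].max())
for n,u,v,z in(("post near in",418,128,.09),("rail end outer",151,180,.06),("wk free top",414,157,.087),("rail end in",164,190,.044),("tray corner",445,133,.062),("green",260,94,.012)):
    p=onz(c,u,v,z);print(n,p.round(4),(w2c(p)*1e3).round(1))
b=np.radians(10)
E
```

```text
t 3.0 tcp [ 0.5584 -0.0864  0.134 ] chute [-69.8  -7.5] F [-0.5 -1.1  0.1] w 0.0854 j6 -1.72
R
 [[-0.001 -0.992  0.123]
 [ 0.     0.123  0.992]
 [-1.     0.001  0.   ]] zyaw 82.95
[ 263  207   62   82 3998]
oval chute mm ((-88.06492614746094, -3.582115650177002), (42.547481536865234, 58.74823760986328), 172.51065063476562) x -109.82532268317178 -66.0786582797603 y -32.92044495190357 26.26899895140034
post near in [ 0.4863 -0.0239  0.09  ] [-3.9 61.5]
rail end outer [ 0.4966 -0.1898  0.06  ] [-170.1   59.3]
wk free top [ 0.5015 -0.0261  0.087 ] [-6.9 46.3]
rail end in [ 0.5048 -0.1904  0.044 ] [-171.1   51.1]
tray corner [4.906e-01 4.000e-04 6.200e-02] [20.1 56. ]
green [ 0.4456 -0.1179  0.012 ] [-95.8 106.7]
```

View pics/wrist2.png

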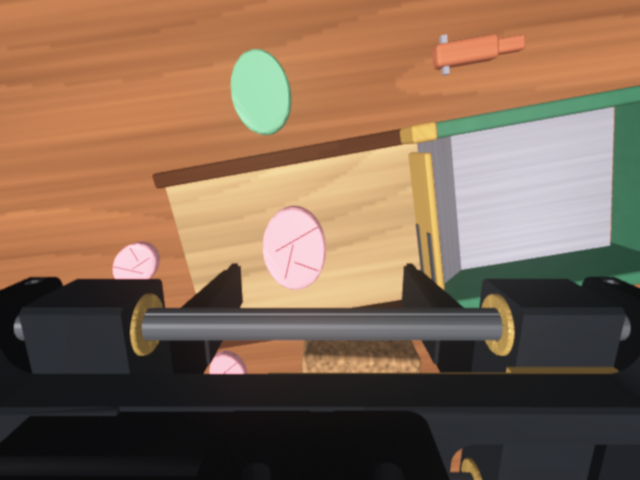

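Run:
```python
from h import *
im=cv2.imread("pics/wrist2.png")
cv2.imwrite("pics/w2a.png",cv2.resize(im[110:270,140:340],None,fx=4,fy=3.75,interpolation=cv2.INTER_CUBIC))
cv2.imwrite("pics/w2b.png",cv2.resize(im[110:310,390:590],None,fx=3,fy=3,interpolation=cv2.INTER_CUBIC))
```

```text
(no output)
```

View pics/w2a.png

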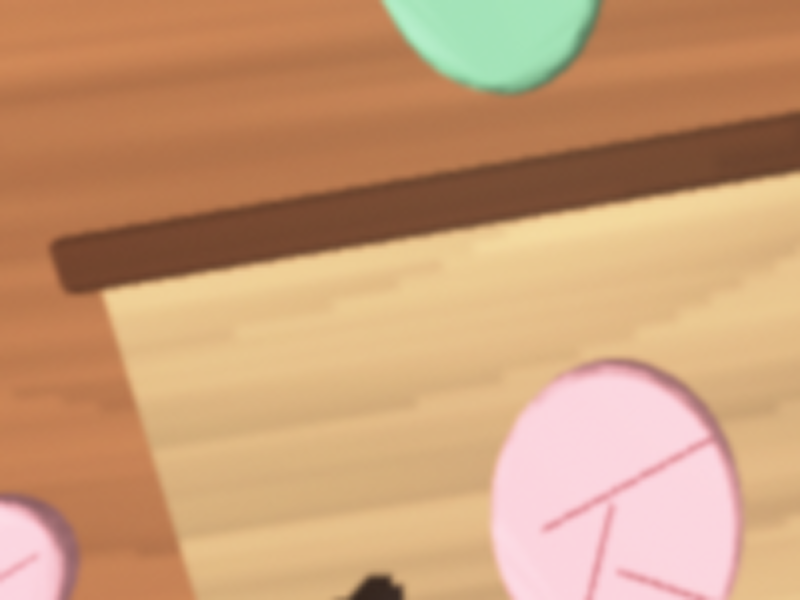

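View pics/w2b.png

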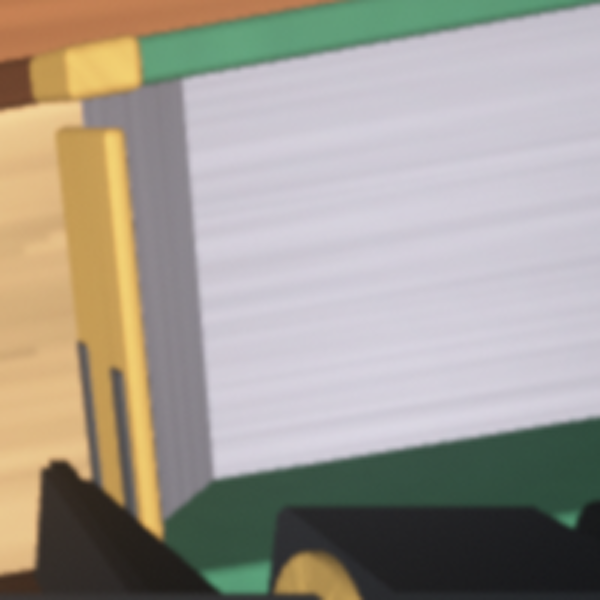

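Run:
```python
from h import *
c=wristcam();rep()
for n,u,v,z in(("post near mid (0,61)",424.3,132.7,.09),("rail end outer (-170,66)",153,174.8,.06),("rail end in(-170,56)",157.5,187.9,.06),("wk free top (0,50)",428.3,153.3,.087),("wk hinge-ward top (0,?)",441,280,.087),("slope bottom near(42,56)",452,136,.008),("slope bottom far(42,-56)",461,269,.008)):
    p=onz(c,u,v,z);print(n,p.round(4),(w2c(p)*1e3).round(1))
```

```text
t 3.1 tcp [ 0.559  -0.0867  0.1352] chute [-70.2  -8.1] F [-0.5 -0.4 -0.5] w 0.085 j6 -1.72
R
 [[ 0.002 -0.992  0.123]
 [-0.001  0.123  0.992]
 [-1.    -0.002 -0.   ]] zyaw 82.93
post near mid (0,61) [ 0.4897 -0.0206  0.09  ] [-0.8 57.9]
rail end outer (-170,66) [ 0.494  -0.1883  0.06  ] [-168.5   61.8]
rail end in(-170,56) [ 0.5026 -0.1875  0.06  ] [-168.1   53.1]
wk free top (0,50) [ 0.5011 -0.018   0.087 ] [ 1.2 46.4]
wk hinge-ward top (0,?) [ 0.5784 -0.0138  0.087 ] [  1.7 -31. ]
slope bottom near(42,56) [0.4939 0.0245 0.008 ] [44.  51.5]
slope bottom far(42,-56) [0.6047 0.0289 0.008 ] [ 43.  -59.4]
```

```bash
sed -i 's/^O=.*;YAW/O=np.array([.5490,-.0165]);YAW/' h.py
python3 - <<'E'
from h import *
rep([*c2w(-.0731,-.0079),.067],YAW-np.radians(10))
E
```

```text
t 3.1 tcp [ 0.559  -0.0867  0.1352] chute [-70.6  -6.5] F [-0.5 -0.4 -0.5] w 0.085 j6 -1.72
R
 [[ 0.002 -0.992  0.123]
 [-0.001  0.123  0.992]
 [-1.    -0.002 -0.   ]] zyaw 82.93
rotvec tool [ 0.0023 -0.0002  0.0022]
shift tool [ 0.0682 -0.0016 -0.0022] target [ 0.5605 -0.0891  0.067 ]
```

```bash
python3 -m jog '[0.085,0,-0.0016,-0.002,0,0,0, 0.085,0,0,0,0,0,0, 0.085,0.02,0,0,0,0,0, 0.085,0.02,0,0,0,0,0, 0.085,0.01,0,0,0,0,0, 0.085,0,0,0,0,0,0, 0.085,0,0,0,0,0,0, 0.085,0,0,0,0,0,0, 0.085,0,0,0,0,0,0, 0.085,0,0,0,0,0,0]'
python3 - <<'E'
from h import *
rep([*c2w(-.0731,-.0079),.067],YAW-np.radians(10))
for n in("side","wrist"):
    im=read_camera(n)["img"][:,:,::-1]
    if n!="wrist": y,x=(180,220) ; im=cv2.resize(im[y:y+160,x:x+210],None,fx=3.5,fy=3.5,interpolation=cv2.INTER_CUBIC)
    cv2.imwrite(f"pics/{n}3.png",im)
E
```

```text
clock: 3.93
tcp_pos: [0.5599, -0.089, 0.0845]
eef_rot: [-1.645, 1.569, -0.198]
ft_force: [-0.1, 1.0, -0.1]
gripper_width: 0.085
t 3.9333 tcp [ 0.5599 -0.089   0.0845] chute [-72.9  -7.4] F [-0.1  1.  -0.1] w 0.085 j6 -1.72
R
 [[ 0.001 -0.992  0.123]
 [-0.     0.123  0.992]
 [-1.    -0.001 -0.   ]] zyaw 82.91
rotvec tool [ 0.0019 -0.0001  0.0014]
shift tool [ 0.0175 -0.0005 -0.0001] target [ 0.5605 -0.0891  0.067 ]
```

View pics/side3.png

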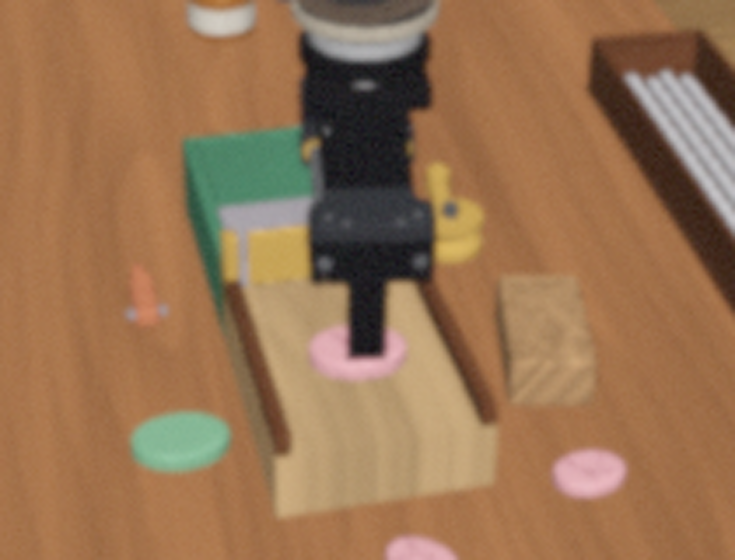

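View pics/wrist3.png

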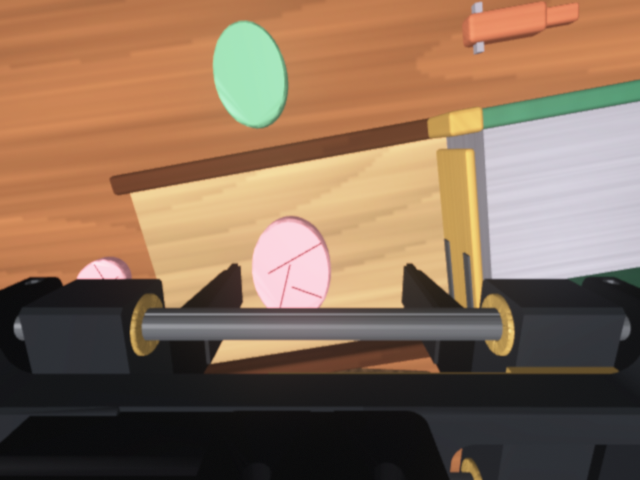

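Run:
```python
from h import *
s=ctrl.observe();R=Rt();p=s["tcp_pos"]
c=read_camera("side")
g=lambda uv:((uv[0]-220)*3.5,(uv[1]-180)*3.5)
for n,o in (("B outer bottom",[.019,0,-.0545]),("B inner bottom",[.019,0,-.0425])):
    print(n,np.round(g(proj(c,p+R@np.array(o))),1))
print("oval top ctr",np.round(g(proj(c,[*c2w(-.089,-.0005),.056])),1))
k,st=pink.__wrapped__(c) if hasattr(pink,'__wrapped__') else (None,None)
c=wristcam()
for n,u,v,z in(("oval rear",253,266,.056),("rear bottom",253,266,.044),("front",330,266,.056),("near",290,217,.056),("wk free top",458,151,.087)):
    q=onz(c,u,v,z);print(n,(w2c(q)*1e3).round(1))
```

```text
B outer bottom [363.6 363.8]
B inner bottom [362.3 351.8]
oval top ctr [353.  339.5]
oval rear [-108.5    4.6]
rear bottom [-111.7    0.9]
front [-66.6  -2.7]
near [-83.   28.1]
wk free top [-4.1 49. ]
```

Run:
```python
from h import *
c=read_camera("side");im=c["img"][:,:,::-1][250:300,290:350]
cv2.imwrite("pics/s4.png",cv2.resize(im,None,fx=12,fy=12,interpolation=cv2.INTER_NEAREST))
s=ctrl.observe();R=Rt();p=s["tcp_pos"]
for n,o in (("B outer bottom",[.019,0,-.0545]),("B inner bottom",[.019,0,-.0425])):
    u,v=proj(c,p+R@np.array(o));print(n,(u-290)*12,(v-250)*12)
for x,z in((-.111,.044),(-.111,.056),(-.067,.056)):
    u,v=proj(c,[*c2w(x,0),z]);print(x,z,(u-290)*12,(v-250)*12)
```

```text
B outer bottom 405.9601795945132 408.9482313930298
B inner bottom 401.30018906016016 367.62467707628434
-0.111 0.044 395.9907697537442 451.2696930068389
-0.111 0.056 396.73479744119436 396.20143198822143
-0.067 0.056 339.271187793089 254.8615888384968
```

View pics/s4.png

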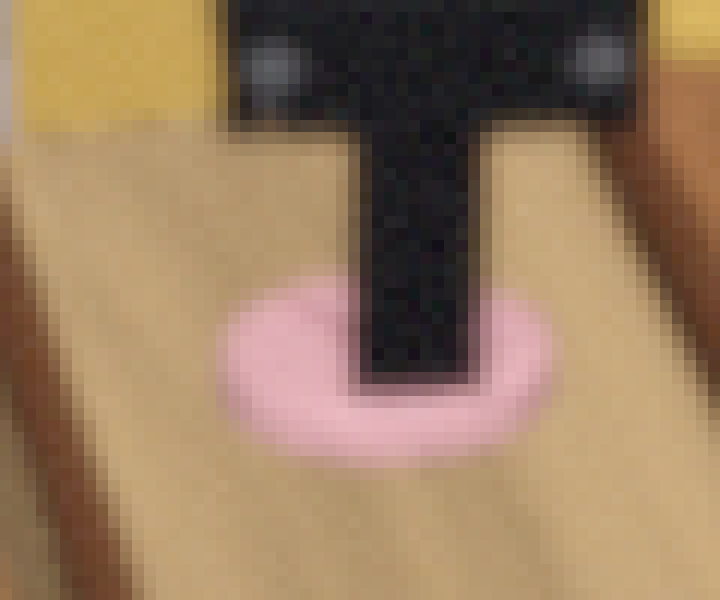

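```bash
python3 -m jog '[0.085,0,0,-0.003,0,0,0, 0.085,0,0,0,0,0,0, 0.085,0.006,0,0,0,0,0, 0.085,0.006,0,0,0,0,0, 0.085,0.005,0,0,0,0,0, 0.085,0,0,0,0,0,0, 0.085,0,0,0,0,0,0, 0.085,0,0,0,0,0,0, 0.085,0,0,0,0,0,0, 0.085,0,0,0,0,0,0]'
python3 - <<'E'
from h import *
rep()
c=read_camera("side");im=c["img"][:,:,::-1][230:300,280:360]
cv2.imwrite("pics/s5.png",cv2.resize(im,None,fx=8,fy=8,interpolation=cv2.INTER_CUBIC))
cv2.imwrite("pics/w5.png",read_camera("wrist")["img"][:,:,::-1])
E
```

```text
clock: 5.02
tcp_pos: [0.5593, -0.0919, 0.0668]
eef_rot: [-1.494, 1.57, -0.047]
ft_force: [-0.0, 0.7, 0.3]
gripper_width: 0.0849
t 5.0167 tcp [ 0.5593 -0.0919  0.0668] chute [-75.8  -6.6] F [-0.   0.7  0.3] w 0.0849 j6 -1.73
R
 [[ 0.    -0.992  0.123]
 [-0.     0.123  0.992]
 [-1.    -0.     0.   ]] zyaw 82.91
```

View pics/s5.png

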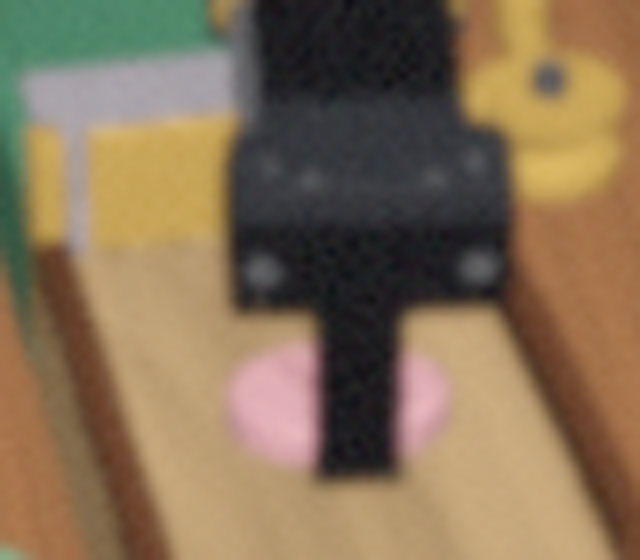

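View pics/w5.png

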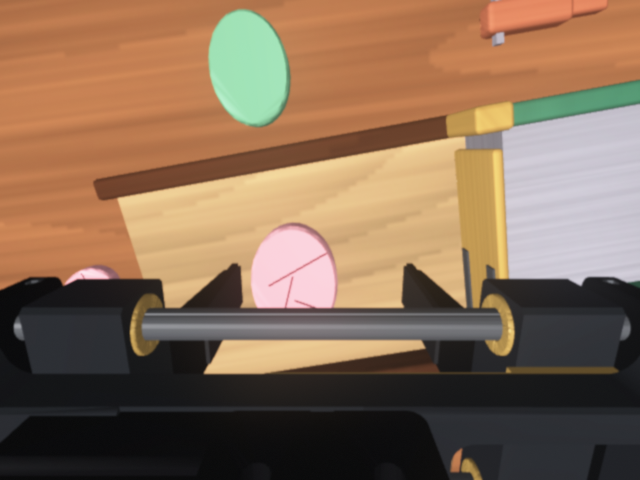

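```bash
python3 -m jog '[0.085,0,-0.002,0,0,0,0, 0.085,0,0.0003,0.002,0,0,0, 0.085,0,0.0007,0.004,0,0,0, 0.085,0,0.0007,0.004,0,0,0, 0.085,0,0.0007,0.004,0,0,0, 0.085,0,0.0007,0.004,0,0,0, 0.085,0,0.0007,0.004,0,0,0, 0.085,0,0.0007,0.004,0,0,0, 0.085,0,0.0007,0.004,0,0,0, 0.085,0,0.0003,0.002,0,0,0]'
cat > look.py <<'E'
import sys
from h import *
n=sys.argv[1];rep()
c=read_camera("side");im=c["img"][:,:,::-1][220:290,280:360]
a=cv2.resize(im,(640,560),interpolation=cv2.INTER_CUBIC)
cv2.imwrite(f"pics/s{n}.png",a);cv2.imwrite(f"pics/w{n}.png",read_camera("wrist")["img"][:,:,::-1])
E
python3 look.py 6
```

```text
clock: 5.95
tcp_pos: [0.5602, -0.0597, 0.0667]
eef_rot: [-1.875, 1.569, -0.428]
ft_force: [2.1, -7.4, -1.3]
gripper_width: 0.0852
t 5.95 tcp [ 0.5602 -0.0597  0.0667] chute [-43.7  -9.1] F [ 2.1 -7.4 -1.3] w 0.0852 j6 -1.67
R
 [[ 0.001 -0.992  0.124]
 [-0.001  0.124  0.992]
 [-1.    -0.001 -0.   ]] zyaw 82.9
```

View pics/s6.png

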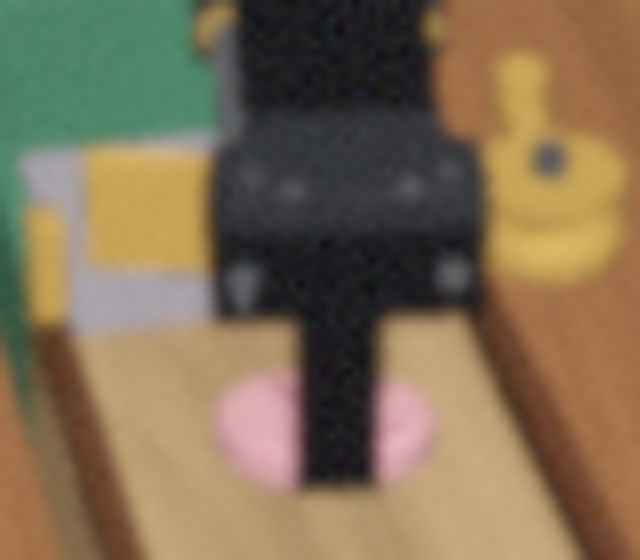

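View pics/w6.png

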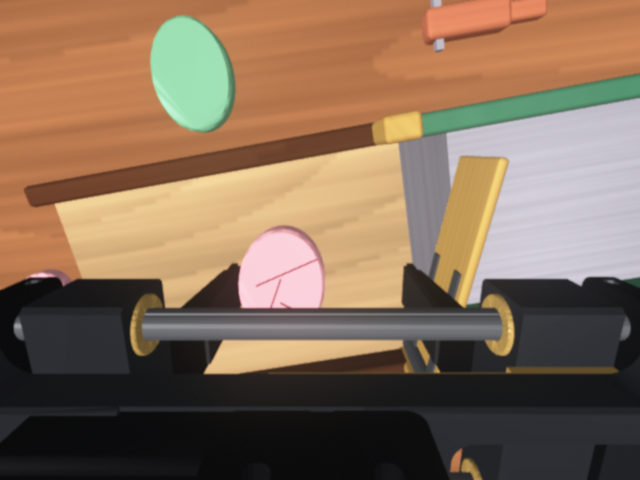

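The wrist view shows the wicket swinging open against finger A. The oval at (281,270) is flush against finger B and well clear of the wicket, so I continue.

```bash
python3 -m jog '[0.085,0,0.0004,0.002,0,0,0, 0.085,0,0.0007,0.004,0,0,0, 0.085,0,0.0007,0.004,0,0,0, 0.085,0,0.0007,0.004,0,0,0, 0.085,0,0.0007,0.004,0,0,0, 0.085,0,0.0007,0.004,0,0,0, 0.085,0,0.0007,0.004,0,0,0, 0.085,0,0.0007,0.004,0,0,0, 0.085,0,0.0007,0.004,0,0,0, 0.085,0,0.0004,0.002,0,0,0]'
python3 look.py 7
```

```text
clock: 6.88
tcp_pos: [0.5574, -0.0229, 0.0666]
eef_rot: [1.993, 1.57, -2.843]
ft_force: [-1.0, -6.0, 1.4]
gripper_width: 0.0848
t 6.8833 tcp [ 0.5574 -0.0229  0.0666] chute [-6.8 -8.1] F [-1.  -6.   1.4] w 0.0848 j6 -1.61
R
 [[-0.001 -0.992  0.123]
 [-0.     0.123  0.992]
 [-1.     0.001 -0.   ]] zyaw 82.92
```

View pics/s7.png

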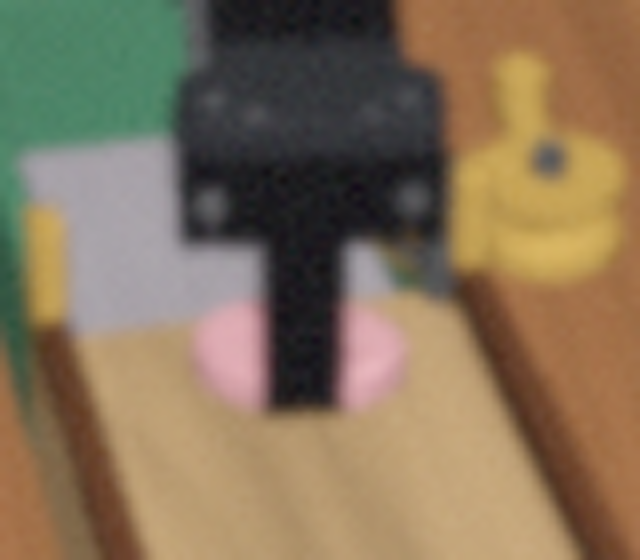

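View pics/w7.png

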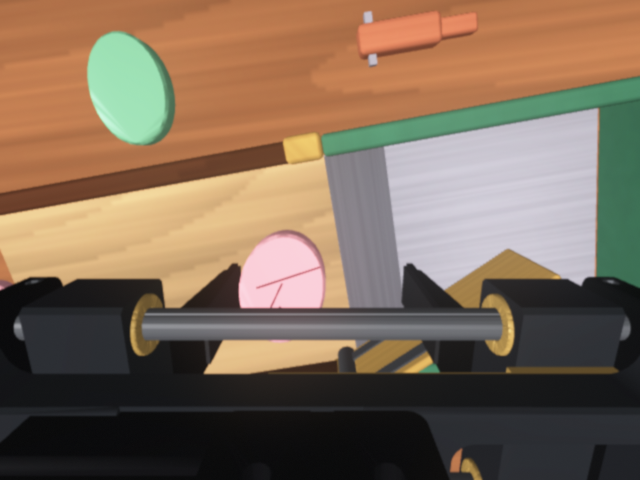

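```bash
python3 -m jog '[0.085,0,0.0004,0.002,0,0,0, 0.085,0,0.0007,0.004,0,0,0, 0.085,0,0.0007,0.004,0,0,0, 0.085,0,0.0007,0.004,0,0,0, 0.085,0,0.0007,0.004,0,0,0, 0.085,0,0.0007,0.004,0,0,0, 0.085,0,0.0005,0.003,0,0,0, 0.085,0,0.0005,0.003,0,0,0, 0.085,0,0.0003,0.002,0,0,0, 0.085,0,0,0,0,0,0]'
python3 look.py 8
```

```text
clock: 7.82
tcp_pos: [0.5562, 0.0078, 0.0666]
eef_rot: [0.754, 1.57, 2.201]
ft_force: [-2.6, -0.9, 0.1]
gripper_width: 0.0849
t 7.8167 tcp [0.5562 0.0078 0.0666] chute [23.9 -8.4] F [-2.6 -0.9  0.1] w 0.0849 j6 -1.55
R
 [[-0.    -0.992  0.123]
 [ 0.     0.123  0.992]
 [-1.     0.     0.   ]] zyaw 82.93
```

View pics/s8.png

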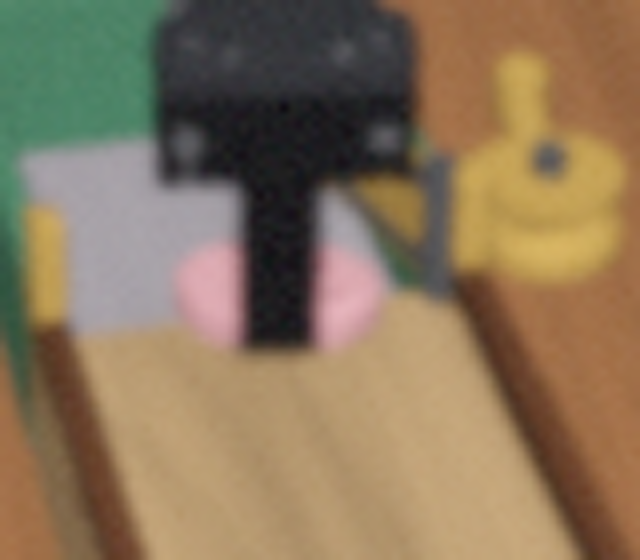

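View pics/w8.png

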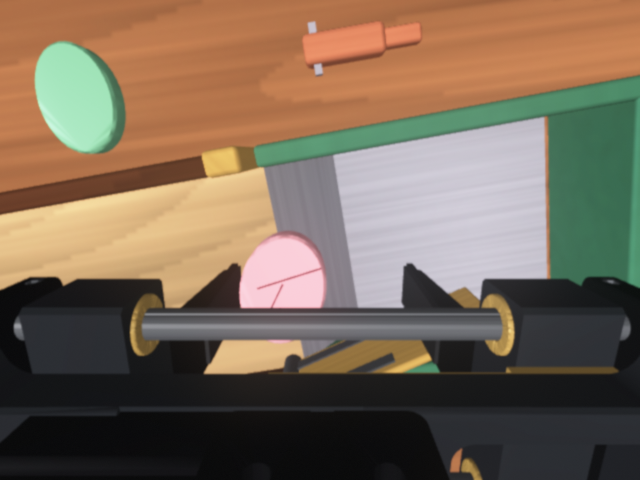

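```bash
python3 -m jog '[0.085,0,0.0003,0.002,0,0,0, 0.085,0,0.0004,0.002,0,0,0, 0.085,0,0.0003,0.002,0,0,0, 0.085,0,0.0004,0.002,0,0,0, 0.085,0,0.0003,0.002,0,0,0, 0.085,0,0.0003,0.002,0,0,0, 0.085,0,0,0,0,0,0, 0.085,0,0,0,0,0,0, 0.085,0,0,0,0,0,0, 0.085,0,0,0,0,0,0]'
python3 look.py 9
```

```text
clock: 8.75
tcp_pos: [0.5557, 0.0196, 0.0666]
eef_rot: [0.966, 1.57, 2.413]
ft_force: [-2.5, 0.7, 1.6]
gripper_width: 0.0853
t 8.75 tcp [0.5557 0.0196 0.0666] chute [35.7 -8.4] F [-2.5  0.7  1.6] w 0.0853 j6 -1.53
R
 [[-0.    -0.992  0.123]
 [ 0.     0.123  0.992]
 [-1.     0.     0.   ]] zyaw 82.91
```

View pics/s9.png

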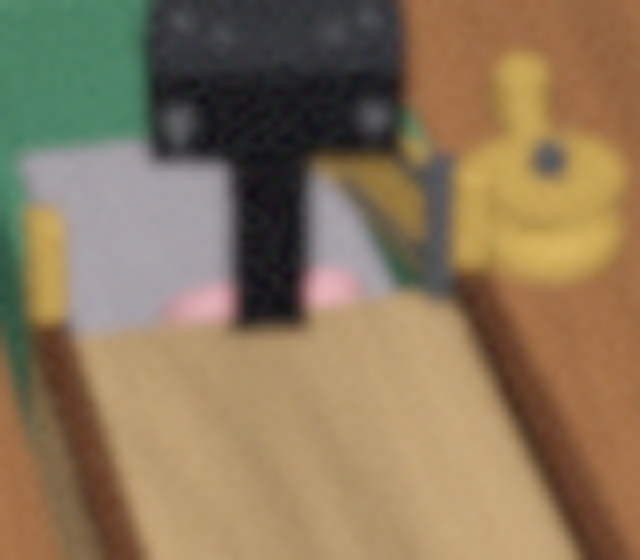

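View pics/w9.png

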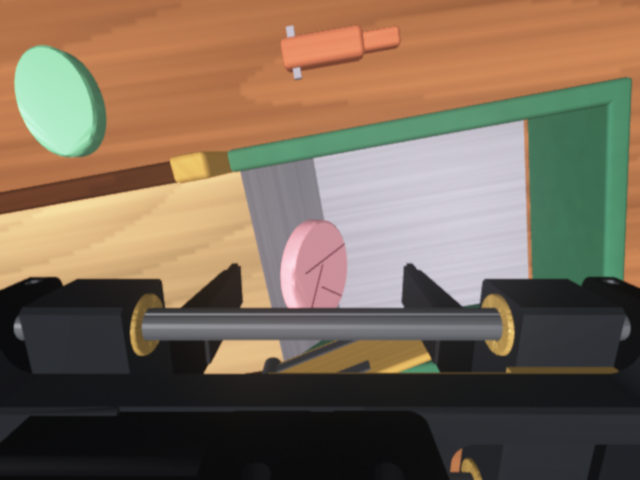

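The oval has tipped and is lying on the slope at wrist (314,265). I hold the wicket open while it settles, then check.

```bash
python3 -m jog '[0.085,0,0,0,0,0,0, 0.085,0,0,0,0,0,0, 0.085,0,0,0,0,0,0, 0.085,0,0,0,0,0,0, 0.085,0,0,0,0,0,0, 0.085,0,0,0,0,0,0, 0.085,0,0,0,0,0,0, 0.085,0,0,0,0,0,0, 0.085,0,0,0,0,0,0, 0.085,0,0,0,0,0,0]'
python3 look.py 10
python3 - <<'E'
from h import *
c=wristcam();k,st=pink(c)
k=k[:,0];print(st)
for u,v in (k[k[:,0].argmin()],k[k[:,0].argmax()],k[k[:,1].argmin()]):
    print((u,v),[(z,(w2c(onz(c,u,v,z))*1e3).round(0).tolist()) for z in(.008,.02,.03,.047)])
cv2.imwrite("pics/w10z.png",cv2.resize(c["img"][200:360,230:430,::-1],None,fx=4,fy=3.75,interpolation=cv2.INTER_CUBIC))
E
```

```text
clock: 9.68
tcp_pos: [0.5558, 0.0194, 0.0666]
eef_rot: [0.089, 1.571, 1.536]
ft_force: [-2.5, 0.7, 0.7]
gripper_width: 0.0851
t 9.6833 tcp [0.5558 0.0194 0.0666] chute [35.5 -8.6] F [-2.5  0.7  0.7] w 0.0851 j6 -1.53
R
 [[ 0.    -0.992  0.123]
 [ 0.     0.123  0.992]
 [-1.     0.     0.   ]] zyaw 82.91
[ 280  222   68   86 4926]
(np.int32(280), np.int32(272)) [(0.008, [8.0, -13.0]), (0.02, [10.0, -9.0]), (0.03, [12.0, -6.0]), (0.047, [15.0, 0.0])]
(np.int32(347), np.int32(270)) [(0.008, [51.0, -19.0]), (0.02, [51.0, -15.0]), (0.03, [51.0, -11.0]), (0.047, [51.0, -5.0])]
(np.int32(313), np.int32(222)) [(0.008, [35.0, 16.0]), (0.02, [36.0, 18.0]), (0.03, [36.0, 20.0]), (0.047, [37.0, 24.0])]
```

View pics/w10z.png

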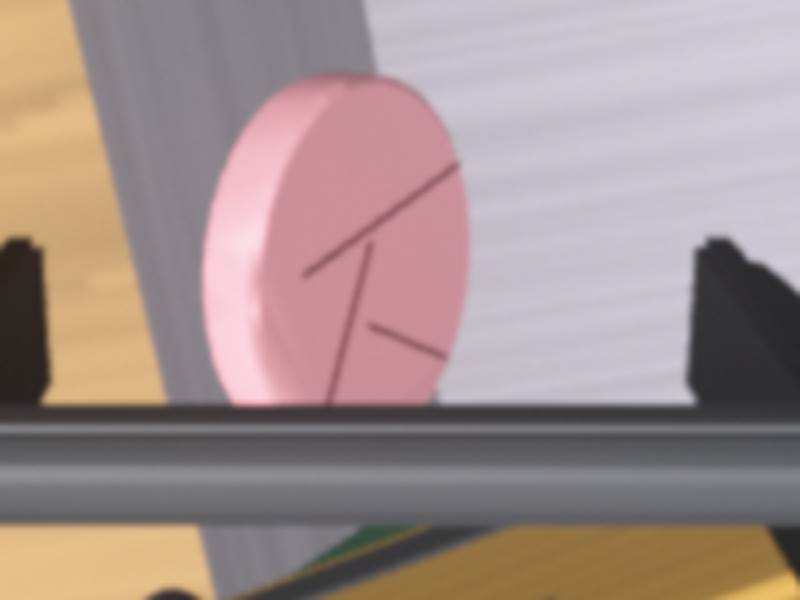

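View pics/s10.png

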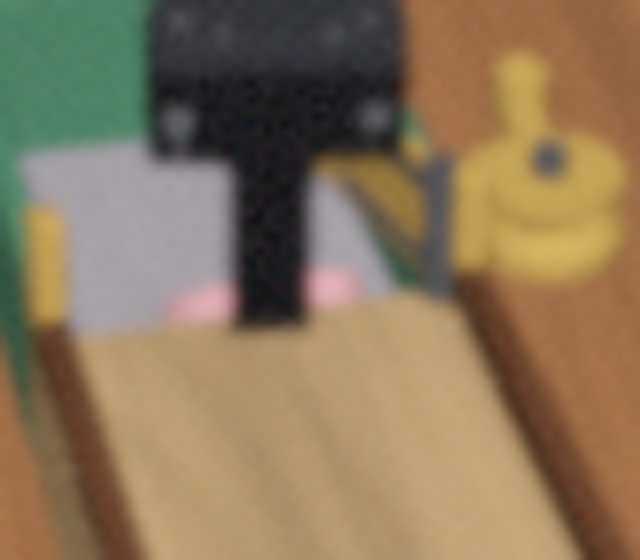

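The oval rests flush on the slope with its front edge on the floor. Its upper edge is near 47 mm, which is wicket-bottom height, so the closing wicket could brush it. I'll keep the wicket held with finger A, bring B in over the oval's upper edge by narrowing the opening (nothing is gripped), and ease it further down.

```bash
python3 -m jog '[0.085,-0.004,0,0,0,0,0, 0.080,0,0,0,0,0,0, 0.075,0,0,0.001,0,0,0, 0.070,0,0,0.001,0,0,0, 0.065,0,0,0.002,0,0,0, 0.060,0,-0.0005,0.002,0,0,0, 0.055,0,-0.0005,0.002,0,0,0, 0.050,0,-0.0005,0.002,0,0,0, 0.050,0,-0.0005,0.0015,0,0,0, 0.050,0,0,0,0,0,0]'
python3 look.py 11
```

```text
clock: 10.67
tcp_pos: [0.5594, 0.0309, 0.0706]
eef_rot: [-0.184, 1.571, 1.263]
ft_force: [-3.6, 0.6, -0.3]
gripper_width: 0.0501
t 10.6667 tcp [0.5594 0.0309 0.0706] chute [ 46.8 -12.7] F [-3.6  0.6 -0.3] w 0.0501 j6 -1.51
R
 [[ 0.    -0.992  0.123]
 [ 0.     0.123  0.992]
 [-1.    -0.     0.   ]] zyaw 82.92
```

View pics/s11.png

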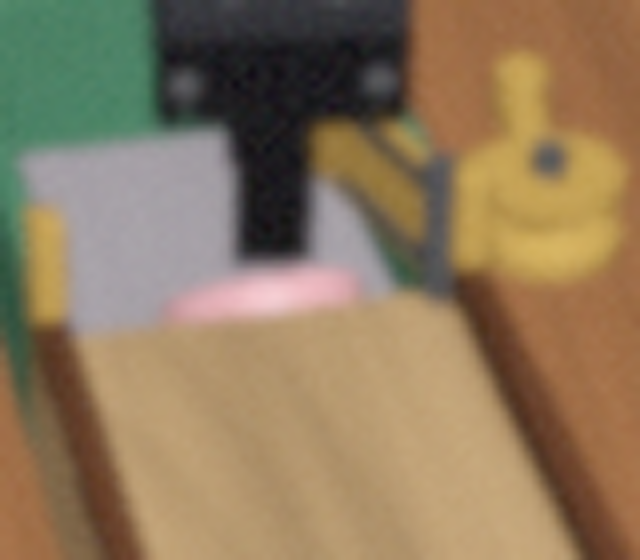

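View pics/w11.png

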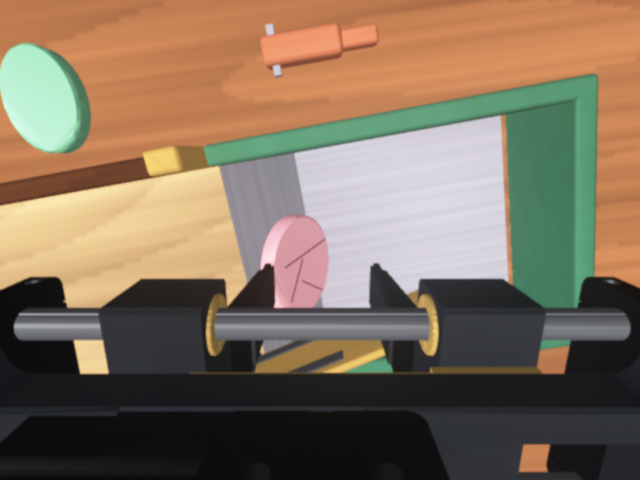

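```bash
python3 -m jog '[0.050,0.0015,0,0,0,0,0, 0.050,0.0015,0,0,0,0,0, 0.050,0.0015,0.0002,0.0015,0,0,0, 0.050,0.0015,0.0003,0.0015,0,0,0, 0.050,0.0015,0.0002,0.0015,0,0,0, 0.050,0.0015,0.0003,0.0015,0,0,0, 0.050,0,0,0,0,0,0, 0.050,0,0,0,0,0,0, 0.050,0,0,0,0,0,0, 0.050,0,0,0,0,0,0]'
python3 look.py 12
```

```text
clock: 11.6
tcp_pos: [0.5588, 0.0367, 0.0615]
eef_rot: [1.164, 1.57, 2.611]
ft_force: [-2.4, -1.1, 0.8]
gripper_width: 0.05
t 11.6 tcp [0.5588 0.0367 0.0615] chute [ 52.7 -12.4] F [-2.4 -1.1  0.8] w 0.05 j6 -1.5
R
 [[-0.    -0.992  0.123]
 [ 0.     0.123  0.992]
 [-1.     0.     0.   ]] zyaw 82.91
```

View pics/s12.png

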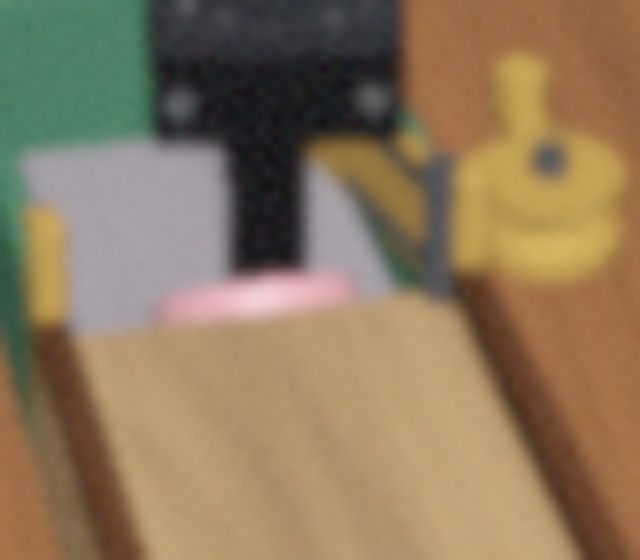

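View pics/w12.png

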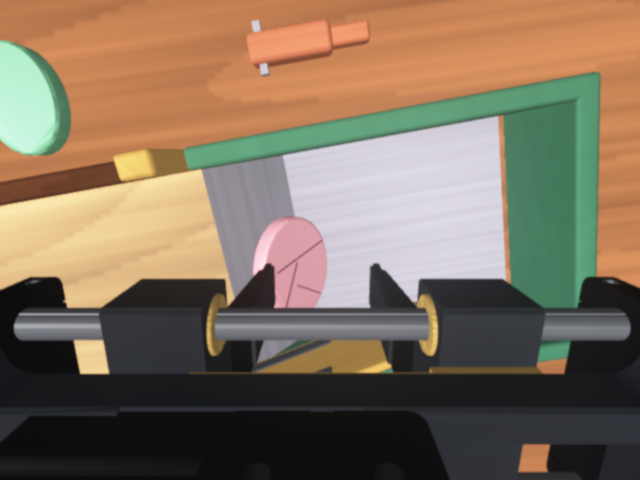

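```bash
python3 -m jog '[0.049,0.0015,0.0001,0.001,0,0,0, 0.048,0.0015,0.0002,0.001,0,0,0, 0.047,0.0015,0.0001,0.001,0,0,0, 0.046,0.0015,0.0002,0.001,0,0,0, 0.045,0.0015,0.0001,0.001,0,0,0, 0.044,0.0015,0.0002,0.001,0,0,0, 0.043,0.0015,0.0001,0.001,0,0,0, 0.042,0.0015,0.0001,0.001,0,0,0, 0.042,0,0,0,0,0,0, 0.042,0,0,0,0,0,0]'
python3 look.py 13
```

```text
clock: 12.53
tcp_pos: [0.5586, 0.0449, 0.0493]
eef_rot: [1.433, 1.57, 2.88]
ft_force: [-2.6, 0.3, -0.2]
gripper_width: 0.0421
t 12.5333 tcp [0.5586 0.0449 0.0493] chute [ 60.9 -12.6] F [-2.6  0.3 -0.2] w 0.0421 j6 -1.49
R
 [[-0.001 -0.992  0.123]
 [ 0.     0.123  0.992]
 [-1.     0.001  0.   ]] zyaw 82.92
```

View pics/s13.png

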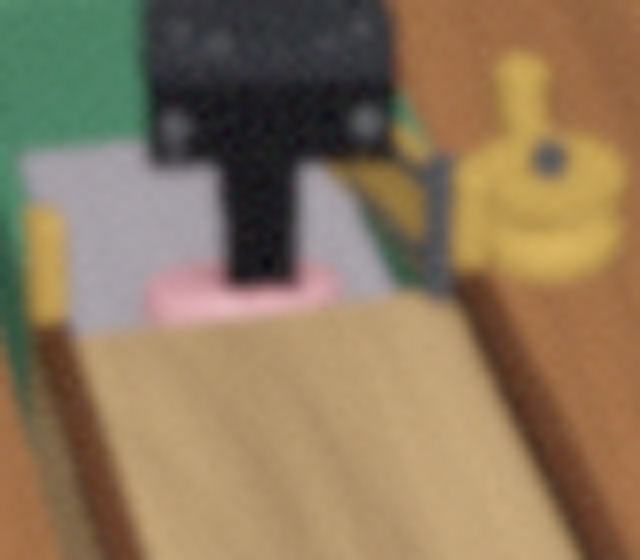

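View pics/w13.png

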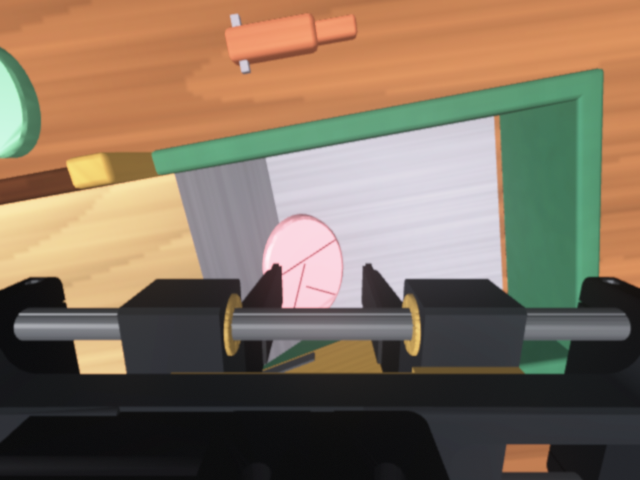

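Run:
```python
from h import *
c=wristcam()
for n,(u,v) in dict(rear=(263,268),front=(343,265),near=(302,214)).items():
    print(n,[(z,(w2c(onz(c,u,v,z))*1e3).round(0).tolist()) for z in(.008,.014,.02,.03)])
```

```text
rear [(0.008, [27.0, -7.0]), (0.014, [29.0, -5.0]), (0.02, [30.0, -3.0]), (0.03, [32.0, -0.0])]
front [(0.008, [74.0, -13.0]), (0.014, [74.0, -11.0]), (0.02, [74.0, -9.0]), (0.03, [74.0, -6.0])]
near [(0.008, [56.0, 21.0]), (0.014, [57.0, 22.0]), (0.02, [57.0, 23.0]), (0.03, [58.0, 25.0])]
```

```bash
python3 -m jog '[0.0415,0.0012,0.0002,0.001,0,0,0, 0.041,0.0012,0.0001,0.001,0,0,0, 0.0405,0.0012,0.0002,0.001,0,0,0, 0.040,0.0012,0.0001,0.001,0,0,0, 0.040,0,0,0,0,0,0, 0.040,0,0,0,0,0,0, 0.040,0,0,0,0,0,0, 0.040,0,0,0,0,0,0, 0.040,0,0,0,0,0,0, 0.040,0,0,0,0,0,0]'
python3 look.py 14
```

```text
clock: 13.52
tcp_pos: [0.5587, 0.0488, 0.0448]
eef_rot: [1.148, 1.571, 2.595]
ft_force: [-1.6, 0.0, -0.2]
gripper_width: 0.0402
t 13.5167 tcp [0.5587 0.0488 0.0448] chute [ 64.7 -12.9] F [-1.6  0.  -0.2] w 0.0402 j6 -1.48
R
 [[-0.    -0.992  0.123]
 [ 0.     0.123  0.992]
 [-1.     0.     0.   ]] zyaw 82.91
```

View pics/w14.png

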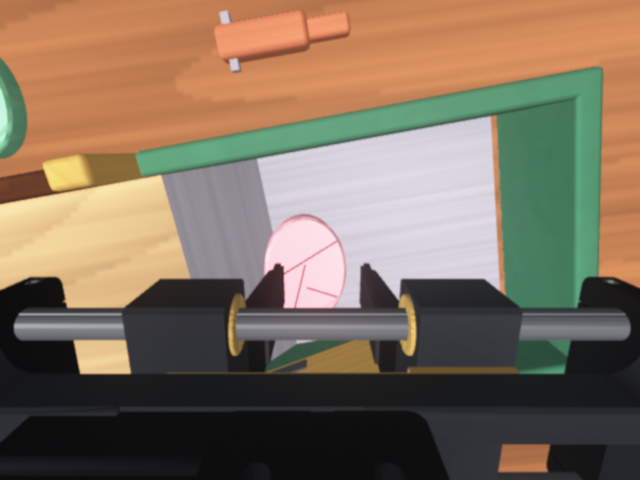

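The oval is nearly flat on the tray floor at wrist (305,260), far below the wicket. I lift straight up so both fingertips clear the wicket top together.

```bash
python3 -m jog '[0.040,-0.004,0,0,0,0,0, 0.040,-0.008,0,0,0,0,0, 0.040,-0.012,0,0,0,0,0, 0.040,-0.018,0,0,0,0,0, 0.040,-0.025,0,0,0,0,0, 0.040,-0.03,0,0,0,0,0, 0.040,-0.03,0,0,0,0,0, 0.040,-0.03,0,0,0,0,0, 0.040,-0.02,0,0,0,0,0, 0.040,0,0,0,0,0,0]'
python3 look.py 15
```

```text
clock: 14.45
tcp_pos: [0.5605, 0.0488, 0.2272]
eef_rot: [-1.455, 1.562, -0.009]
ft_force: [0.1, 0.6, 0.5]
gripper_width: 0.0398
t 14.45 tcp [0.5605 0.0488 0.2272] chute [ 64.6 -14.7] F [0.1 0.6 0.5] w 0.0398 j6 -1.48
R
 [[ 0.009 -0.992  0.124]
 [-0.     0.124  0.992]
 [-1.    -0.009  0.001]] zyaw 82.9
```

View pics/w15.png

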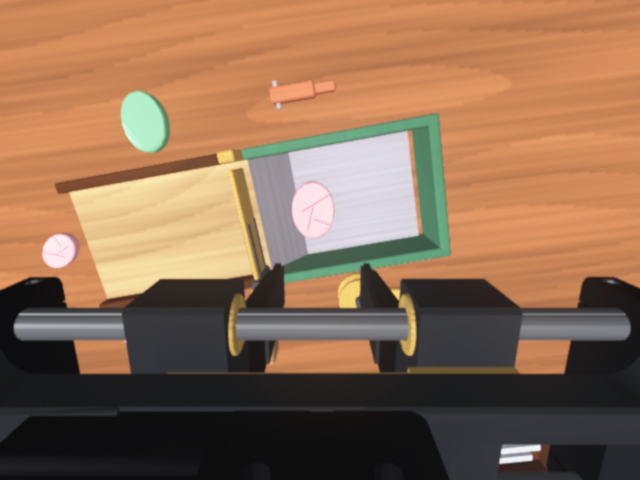

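View pics/s15.png

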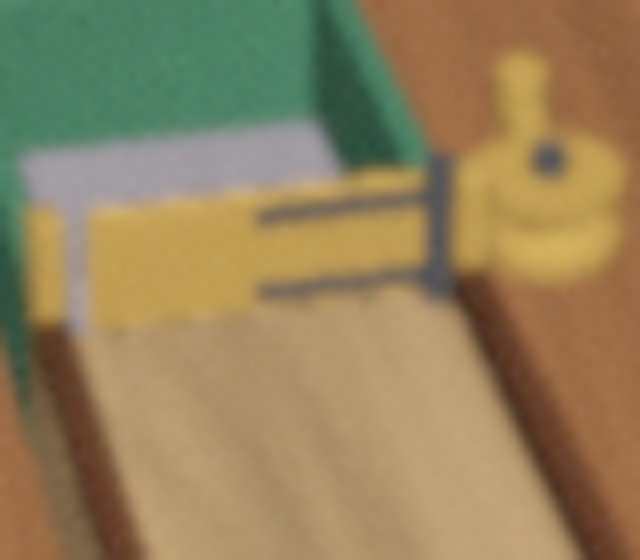

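```bash
python3 -m jog '[0.040,-0.015,0,0,0,0,0, 0.040,0,0.01,0.015,0,0,0, 0.040,0,0.01,0.03,0,0,0, 0.040,0,0.01,0.035,0,0,0, 0.040,0,0.01,0.035,0,0,0, 0.040,0,0.01,0.035,0,0,0, 0.040,0,0,0.03,0,0,0, 0.040,0,0,0.015,0,0,0, 0.040,0,0,0,0,0,0, 0.040,0,0,0,0,0,0]'
python3 -m jog '[0.040,0,0,0.03,0,0,0, 0.040,0,0,0.035,0,0,0, 0.040,0,0,0.03,0,0,0, 0.040,0,0,0.015,0,0,0, 0.040,0,0,0,0,0,0, 0.040,0,0,0,0,0,0, 0.040,0,0,0,0,0,0, 0.040,0,0,0,0,0,0, 0.040,0,0,0,0,0,0, 0.040,0,0,0,0,0,0]'
python3 - <<'E'
from h import *
rep()
t=read_camera("top");a=cv2.imread("pics/top0.png");b=t["img"][:,:,::-1]
cv2.imwrite("pics/top16.png",cv2.resize(b[180:330,240:440],None,fx=4,fy=4,interpolation=cv2.INTER_CUBIC))
d=cv2.absdiff(a,np.ascontiguousarray(b)).max(2)
m=(cv2.blur(d,(3,3))>25).astype(np.uint8);m=cv2.dilate(m,np.ones((5,5)))
k,l,st,ce=cv2.connectedComponentsWithStats(m);print(st[1:][st[1:,4]>40])
E
```

```text
clock: 15.38
tcp_pos: [0.533, 0.2483, 0.2358]
eef_rot: [2.133, 1.569, -2.702]
ft_force: [-0.3, 0.0, -0.3]
gripper_width: 0.0404
clock: 16.22
tcp_pos: [0.547, 0.3567, 0.2371]
eef_rot: [-1.162, 1.571, 0.284]
ft_force: [0.4, -0.2, 0.0]
gripper_width: 0.04
t 16.2167 tcp [0.547  0.3567 0.2371] chute [372.8 -16.3] F [ 0.4 -0.2  0. ] w 0.04 j6 -0.97
R
 [[ 0.    -0.992  0.124]
 [ 0.     0.124  0.992]
 [-1.    -0.     0.   ]] zyaw 82.85
[[    0   188   257   292 40246]
 [  355   241    23    29   575]
 [  297   242    23    29   564]
 [  304   438    70    42  1450]
 [  320   470     9     7    55]]
```

View pics/top16.png

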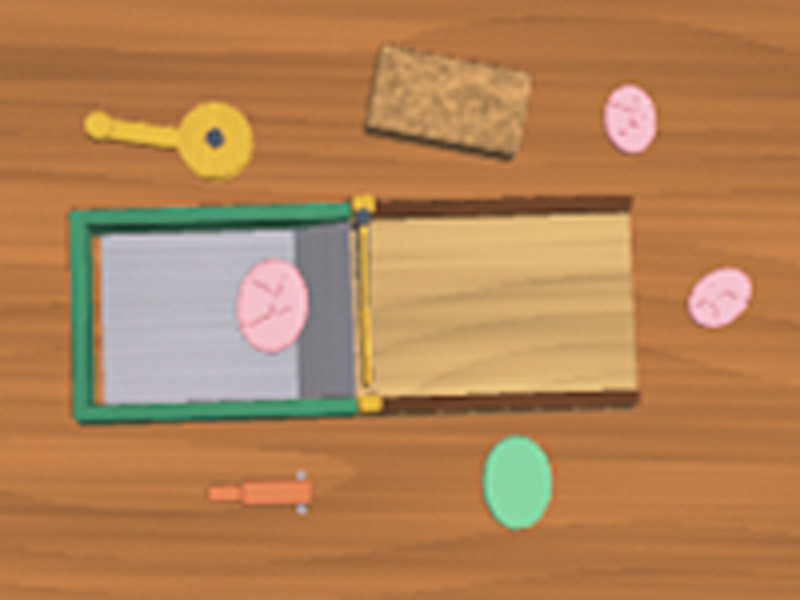

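The top view shows the oval in the tray at crop (272,305) and the wicket closed at (365,300). Outside the robot itself, only the oval's old and new spots differ from the first picture, so I'm handing in.

```bash
python3 -c "
from cell import ticket
print(ticket.close_job())"
```

```text
the job is handed in; nothing more can be done
None
```

The cracked pink oval is down the chute, the wicket has sprung shut behind it, and the job was handed in at about 16 s of the 38 s allowed.

- **How it went:** The leading finger pushed the wicket open and held it. The trailing finger pushed the oval through the doorway. The oval stayed clear of the wicket in every picture.
- **One extra step:** The oval first stopped on the slope, with its upper edge at about the height of the wicket's lower edge. With the wicket still held open, I eased it further down with the trailing finger. I then lifted both fingers straight out.
- **Last checks:**
  - The oval is on the tray floor. At my last measurement, before the final nudge, its rear edge was still tilted up about 17° on the foot of the slope.
  - The wicket looks the same as in the first picture, closed.
  - Compared with the first top picture, nothing but the robot and the oval has changed, apart from the strip at the left with the flux jar. The arm covered that strip in both pictures, so it couldn't be compared.
  - The robot is touching nothing; the readings I took showed at most about 8 N.
- **Disagreement:** The three cameras differed by 3–5 mm on the chute and oval positions, and I allowed for that in the clearances.

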